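# Start and screw down the canister cap

## Robot

A 6-joint arm with a two-finger parallel gripper is mounted at the origin on a cart in front of the work surface, level with it; the furniture and walls round the work are solid. World frame = base frame: x ahead of the robot, y to its left, z up, the work surface at z = 0. Lengths are in m, angles in rad, forces in N, time in s.
With the tool pointing down it reaches from about 0.325 to 0.775 m from the base axis. Payload 5.5 kg.
Tool frame: the origin (TCP) lies midway between the tips of the shut fingers; the grasp point (between the pads) lies 19 mm behind it; z points along the fingers, y is the line along which they close (so a half turn about z gives the same grasp; the last joint's range is limited). The gripper opens to 85 mm and grips with 20 to 120 N. Pads are 22 mm wide; open, the fingers measure 114 mm over their backs; the gripper's body (76 mm by 85 mm) begins 54 mm behind the grasp point. The pads swing forward as they close: fully open they stand 13 mm farther back than shut.
Start: joints at [-1.341, 0.091, 1.231, -0, 1.82, -0.057], TCP at [0.17, -0.576, 0.231] pointing down, gripper open.
Joint ranges: [-2.87, 2.87], [-0.86, 2.18], [0.17, 2.46], [-1.51, 4.65], [0.06, 2.69], [-2.65, 2.65]. Speed limits (rad/s): [2.57, 2.57, 3.01, 3.14, 3.14, 3.14].

## Interface

Orientations are given as a unit quaternion [w, x, y, z].
In Python, from bench import r, eyes, workorder gives the robot as it stands. The module is installed in compiled form; this text tells all that it offers.
- The arm moves only by the tool move_arm, never from a script. Its argument "series" is a list that holds one entry, the list of rows, each a list of 5 numbers: the opening, from 0 (shut) to 1 (fully open), then the shift along the tool's x, y, z in m, then the turn about the tool's z in rad. A call has exactly 10 rows; each row is the pose to reach, as a shift and turn from the pose commanded when the call began, along the tool's axes at that moment; what a row does not reach only later rows make up. A row lasts 1/10 s, in which the tool goes at most 50 mm and 8.59 degrees, less where a joint would pass 70% of its speed; a pose out of reach is approached as far as the arm can. A call with a gripper value outside its range is refused whole. The fingers move at their own pace and stop on an object; the grip force is fixed at half the most. Time passes only in rows, so rows that repeat a pose let the fingers close, or fill a call up. It gives the time, the measured TCP pose, the force, the opening and the grip force at its end, in the units of the state.
- r.get_obs(): the state, without advancing time (a new reading comes with each control period).
- eyes.snapshot(name): name is "side" or "top"; returns the picture (480x640x3 uint8, red, green, blue); there is no depth.
- eyes.camera_info(name): a dict with "camera_matrix" (3x3 intrinsics, pixels), "extrinsics" (4x4, takes a point from world to camera coordinates). Camera axes: x right, y down, z forward; pixel columns grow to the right and rows downward; lengths in m; the calibration is good to about 2 mm. A picture is of the moment at which its call begins. camera_info takes no time and is no camera call.
- workorder.sign_off(): hands the job in; it is judged then, once.
The state is a dict: "time": time; "joints": joint angles; "joint_vel": joint speeds; "joint_efforts": joint torques, N m; "eef_pos": TCP position; "eef_rot": TCP orientation; "ft_force": force on the tool from outside, world axes, zero at the start; "moment": the same for the moment, N m; "grip_width": opening from 0.0 (shut) to 1.0 (fully open); "finger_force": force on a finger pad.
Only numpy, scipy, OpenCV 4.12 (cv2) and the standard library are available. Lean on these libraries where they do the work, as an engineer would, in place of code of your own. Each camera call takes 0.05 s, during which the arm holds its last target. There are 200 camera calls.

## Task

Close the canister: set the loose orange-headed cap on its mouth, turn it gently backwards (counter-clockwise) until you feel the thread drop into place, then screw it down clockwise, gently, fully home to its stop, so that its flange lies flush on the rim, and let go. Never force it, neither down nor round, and leave the housing and the V-block beside it where they are.

Things in the scene. Friction and masses are not known exactly. Their poses are not given: they have to be found in the camera images.
- cap_grip (a point): Centre of the orange hexagonal head of the loose cap, half-way up it. Head 26 mm high, 40 mm across flats (46 across corners); two flats face along this frame's x axis (+x and -x), the others at 60 degree steps. z is the cap's axis, up. The cap (about 0.25 kg, one rigid piece) stands upright on its stem at the start. This point is 19 mm above the rim when the cap is home.
- cap_flange (a point): Centre of the underside of the cap's round brass flange (62 mm in diameter, 6 mm thick), 19 mm below the centre of the head. Below it is a brass stem 34 mm in diameter and 26 mm long, tapered to 27 mm over its last 4 mm; its end is 45 mm below the centre of the head.
- cap_pins (a point): Point on the cap's axis, 17.7 mm below the flange, at the height of three radial steel pins, 5 mm thick, that stand out of the stem to a diameter of 46 mm, at 0, 120 and 240 degrees from this frame's x axis.
- cap: The whole cap; origin at the centre of the end of its stem, z up along its axis.
- mouth (a point): Centre of the open mouth of the fixed canister, at its rim, 70 mm above the surface; z up. Bore 48 mm wide, 38 mm deep, with a right-handed thread in three equal parts (every 120 degrees). The angle at which the thread starts is NOT known: it differs every time, has nothing to do with this frame's axes, and must be felt.
- thread_top (a point): Point on the canister's axis, 6 mm below the rim, at the flat thread tops (inner diameter 36 mm, 1 mm round the stem). At a wrong angle the pins stand on them, the flange 14 mm above the rim (18 mm if on the 4 mm stops at their clockwise ends). Clockwise they jam on the stops; counter-clockwise, up to 105 degrees, the pressed or free cap drops to 4.4 mm above the rim (from 18 via 14 mm).
- thread_entry (a point): Point on the canister's axis, 13.3 mm below the rim: height of the pins once dropped in. They have about 20 degrees of play there, then a hard stop counter-clockwise. Clockwise the cap is drawn down 4.2 mm per 60 degrees against the seal, until after 78 to 98 degrees a hard stop is felt: the flange is then 0.3 mm above the rim. It stays put. Over 70 N between cap and canister is forcing it.
- canister: The fixed canister, aluminium, 64 mm in outer diameter, on a square dark steel foot 110 mm wide and 10 mm thick; origin under the centre of the foot, z up. A black springy seal ring, 51 to 61 mm in diameter, stands 2.5 mm proud of its rim; the screwed cap presses it down (14 N), which takes 0.1 N m of turning; at a hard stop it steps up by 0.2 N m within 2 degrees.
- housing_mid (a point): Centre of the loose turned aluminium housing, 46 mm in diameter, 38 mm high. A bystander.
- v_block_mid (a point): Centre of the loose steel V-block, 33x40x34 mm. A bystander.
Things that resemble listed ones, but are neither listed nor needed, are in the scene too. Of the things like the cap, leave any that is turquoise; of the rest the larger one is meant.

How it is judged:
By the outcome, as a careful person would: the job done as asked, in the order asked, and still so for the second after the job is handed in, with the robot touching nothing.
It also fails if it takes over 69 s, if anything falls off the work surface, if the arm or the gripper's body presses on something with over 40 N, if the wrist force passes 120 N, or if a joint passes its speed limit or range.

## Working session

There is one attempt and no reset: what is moved stays moved. The work goes in short steps, Python scripts to look and compute and a tool call to move; the robot and the scene stay as the last step left them, time stands still between calls to the robot, and variables do not carry over. Pictures are saved under pics/ and viewed, at most 10 in all, crops included, and the job is handed in when it is done.

Besides the shell and the picture viewer there is one more tool, called after "Call:" as name([rows], argument=value, ...), one row to a line, values as JSON. move_arm: Moves the arm, as the interface text tells. Its arguments: {"type":"object","properties":{"series":{"type":"array"}},"required":["series"]}

```bash
mkdir -p pics
python3 - <<'E'
from bench import r,eyes
import cv2,numpy as np
np.set_printoptions(precision=4,suppress=True)
o=r.get_obs()
for k,v in o.items(): print(k,np.array(v))
for n in("side","top"):
    c=eyes.camera_info(n);print(n,np.array(c["camera_matrix"]).tolist());print(np.array(c["extrinsics"]))
    cv2.imwrite(f"pics/{n}0.png",eyes.snapshot(n)[:,:,::-1])
E
```

```text
time 0.0
joints [-1.3407  0.0918  1.2319 -0.      1.8198 -0.0567]
joint_vel [ 0.0008 -0.0005 -0.0003  0.0001 -0.0007 -0.0006]
joint_efforts [  0.0014 -45.8738 -41.8019  -0.       0.0116  -0.    ]
eef_pos [ 0.1697 -0.5752  0.2302]
eef_rot [-0.001   0.9897  0.1429 -0.0001]
ft_force [ 0.6318  0.6686 -0.4427]
moment [-0.0006 -0.041  -0.0255]
finger_force 0.0
grip_width 0.9999110609125889
side [[439.2205566642262, 0.0, 324.4238629901817], [0.0, 439.2205566642262, 240.4147201568501], [0.0, 0.0, 1.0]]
[[ 0.9348 -0.3545 -0.02   -0.5742]
 [-0.2361 -0.5785 -0.7808  0.2301]
 [ 0.2652  0.7346 -0.6245  0.7381]
 [ 0.      0.      0.      1.    ]]
top [[589.522399300299, 0.0, 321.3689949690693], [0.0, 589.522399300299, 241.7928420631689], [0.0, 0.0, 1.0]]
[[-0.0116 -0.9999  0.0055  0.0069]
 [-0.9965  0.0111 -0.0828  0.6108]
 [ 0.0827 -0.0065 -0.9966  1.0852]
 [ 0.      0.      0.      1.    ]]
```

View pics/side0.png

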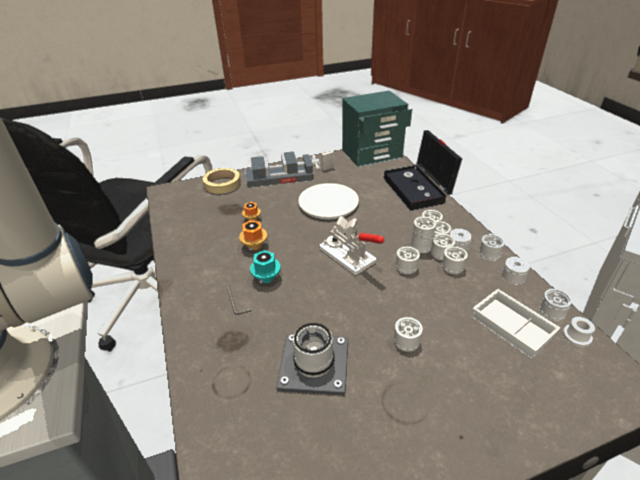

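View pics/top0.png

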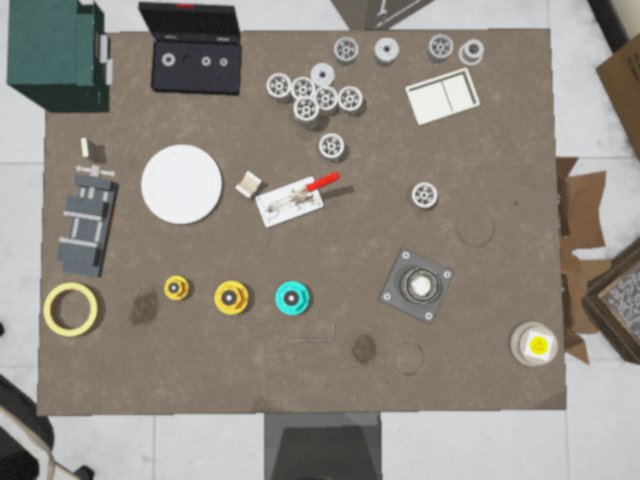

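The side view shows the large orange cap at (253,236), with the small orange one at (251,210) and the turquoise one at (265,267). The canister is at (314,345). In the top view the cap is at (231,298) and the canister's mouth at (421,286).

```bash
cat > h.py <<'E'
from bench import r,eyes
import cv2,numpy as np
np.set_printoptions(precision=4,suppress=True)
def cam(n):
    c=eyes.camera_info(n);return np.array(c["camera_matrix"]),np.array(c["extrinsics"])
def ray(n,uv):
    K,E=cam(n);R,t=E[:3,:3],E[:3,3]
    return -R.T@t,R.T@np.linalg.solve(K,[uv[0],uv[1],1])
def onplane(n,uv,z):
    o,d=ray(n,uv);return o+d*(z-o[2])/d[2]
def proj(n,p):
    K,E=cam(n);q=K@(E[:3,:3]@np.asarray(p)+E[:3,3]);return q[:2]/q[2]
def tri(a,b):
    (o1,d1),(o2,d2)=ray("side",a),ray("top",b)
    s=np.linalg.lstsq(np.c_[d1,-d2],o2-o1,rcond=None)[0]
    p,q=o1+d1*s[0],o2+d2*s[1];return (p+q)/2,np.linalg.norm(p-q)
E
python3 - <<'E'
from h import *
t=cv2.imread("pics/top0.png");s=cv2.imread("pics/side0.png")
z=lambda im,u,v,w,k:cv2.resize(im[v-w:v+w,u-w:u+w],None,fx=k,fy=k,interpolation=cv2.INTER_CUBIC)
a=np.vstack([np.hstack([z(t,231,298,24,8),z(t,419,285,24,8)]).copy()[:290],]) if 0 else np.hstack([z(t,231,298,24,8),z(t,419,285,24,8)])
b=np.hstack([z(s,253,236,24,8),z(s,314,345,24,8)])
cv2.imwrite("pics/c1.png",cv2.resize(np.vstack([a,b]),(600,600)))
hsv=cv2.cvtColor(t,cv2.COLOR_BGR2HSV)
print(hsv[298,212:252].tolist())
print("canister guess",onplane("top",(421,286),.07),onplane("side",(313,336),.07))
print("cap guess",onplane("top",(231,298),.045),onplane("side",(253,232),.045))
E
```

```text
[[14, 52, 141], [22, 66, 150], [25, 115, 190], [28, 148, 227], [28, 160, 238], [27, 168, 238], [26, 170, 238], [26, 161, 237], [25, 151, 221], [23, 120, 160], [18, 59, 108], [21, 21, 87], [15, 23, 89], [12, 13, 100], [113, 7, 149], [101, 10, 207], [110, 7, 232], [107, 8, 233], [107, 11, 214], [126, 8, 153], [0, 15, 103], [8, 22, 91], [15, 24, 86], [15, 50, 101], [22, 103, 141], [24, 139, 203], [26, 160, 231], [26, 169, 236], [23, 182, 225], [19, 199, 187], [16, 202, 158], [17, 184, 176], [18, 184, 194], [19, 180, 201], [20, 179, 198], [20, 172, 175], [19, 134, 131], [16, 68, 94], [15, 45, 90], [12, 47, 93]]
canister guess [ 0.5254 -0.178   0.07  ] [ 0.5288 -0.1775  0.07  ]
cap guess [0.5076 0.167  0.045 ] [0.5087 0.1613 0.045 ]
```

View pics/c1.png

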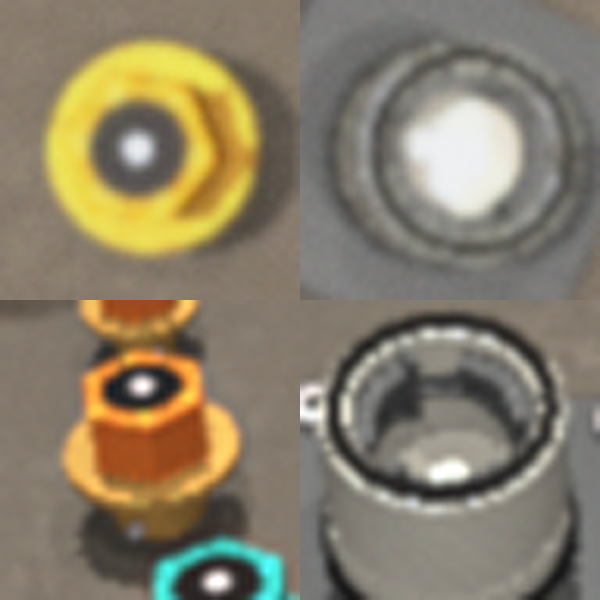

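```bash
cat > m.py <<'E'
from h import *
def ell(mask):
    c=max(cv2.findContours(mask.astype(np.uint8),cv2.RETR_EXTERNAL,cv2.CHAIN_APPROX_NONE)[0],key=len)
    return cv2.fitEllipse(cv2.convexHull(c)) 
def win(im,u,v,w):
    m=np.zeros(im.shape[:2],bool);m[v-w:v+w,u-w:u+w]=1;return m
K=4
def up(n): return cv2.resize(cv2.imread(f"pics/{n}0.png"),None,fx=K,fy=K,interpolation=cv2.INTER_CUBIC)
def e(n,mask,z):
    (c,ax,a)=ell(mask);c=(np.array(c)+.5)/K-.5
    print(n,c,np.array(ax)/K,a,"->",onplane(n,c,z));return c
T,S=up("top"),up("side")
ht,hs=[cv2.cvtColor(i,cv2.COLOR_BGR2HSV) for i in(T,S)]
a=e("top",(ht[...,1]>110)&(ht[...,2]>110)&win(T,231*K,298*K,24*K),.031)
b=e("side",(hs[...,1]>110)&(hs[...,2]>165)&win(S,253*K,240*K,17*K),.032)
print("tri",tri(b,a))
# seal ring
for n,h,I,u,v in(("top",ht,T,422,285),("side",hs,S,314,335)):
    for th in (70,85):
        m=(h[...,2]<th)&win(I,u*K,v*K,26*K)
        cs=cv2.findContours(m.astype(np.uint8),cv2.RETR_CCOMP,cv2.CHAIN_APPROX_NONE)[0]
        for c in cs:
            if len(c)>200:
                (p,ax,an)=cv2.fitEllipse(cv2.convexHull(c));p=(np.array(p)+.5)/K-.5
                print(n,th,len(c),p,np.array(ax)/K,onplane(n,p,.072))
    p=np.array([.527,-.178,.072]);d=np.linalg.norm(cam(n)[1][:3,:3]@p+cam(n)[1][:3,3]);f=cam(n)[0][0,0]
    print("expect seal 61/51 px",.061*f/d,.051*f/d)
c=lambda I,u,v,w:cv2.resize(I[(v-w)*K:(v+w)*K,(u-w)*K:(u+w)*K],(400,400),interpolation=cv2.INTER_CUBIC)
cv2.imwrite("pics/c2.png",np.hstack([c(T,231,298,14),c(S,253,232,14)]))
E
python3 m.py
```

```text
top [231.154 297.23 ] [34.6274 34.7951] 43.3821907043457 -> [0.5089 0.1688 0.031 ]
side [252.0077 232.6015] [24.2299 29.7306] 87.96306610107422 -> [0.5087 0.1772 0.032 ]
tri (array([0.5081, 0.1677, 0.039 ]), np.float64(0.001645191834242079))
expect seal 61/51 px 33.419970703917606 27.9412869819639
side 70 376 [312.2097 337.537 ] [29.4743 36.3182] [ 0.5261 -0.1815  0.072 ]
side 70 345 [312.2258 337.3877] [26.5189 34.1322] [ 0.5262 -0.1812  0.072 ]
side 85 271 [313.2932 340.9389] [19.9858 24.8142] [ 0.5255 -0.1885  0.072 ]
side 85 380 [312.1616 337.5139] [29.9843 36.7441] [ 0.5261 -0.1814  0.072 ]
side 85 343 [312.2337 337.3879] [26.1012 33.7394] [ 0.5263 -0.1812  0.072 ]
expect seal 61/51 px 37.27473910402987 31.16412613615612
```

View pics/c2.png

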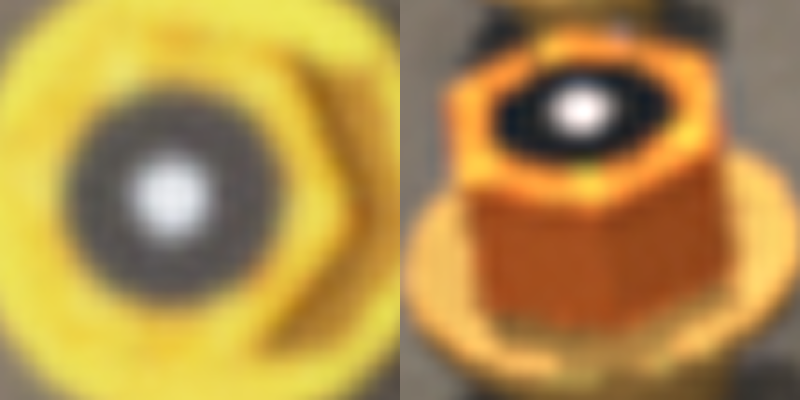

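The close crop shows the head with one corner at 3 o'clock in the top view and a vertical edge near (253,237) in the side view, so the flats face roughly ±x. I'll check this with the side view's corners and head disc, and fit the rim in the top view.

```bash
cat > m2.py <<'E'
from h import *
V=np.array([(465,188),(598,210),(722,148),(718,55)],float)
V=np.c_[(V[:,0]-400)/14.29+239,V[:,1]/14.29+218]
P=np.array([onplane("side",v,.058) for v in V]);
C=tri((251.95,225.84),(229.25,297.65));print("disc",C,onplane("side",(251.95,225.84),.058),onplane("top",(229.25,297.65),.058))
d=P[:,:2]-C[0][:2];print("corner az, r",np.degrees(np.arctan2(d[:,1],d[:,0])),np.hypot(*d.T))
K=4;T=cv2.resize(cv2.imread("pics/top0.png"),None,fx=K,fy=K,interpolation=cv2.INTER_CUBIC)
g=cv2.GaussianBlur(cv2.cvtColor(T,cv2.COLOR_BGR2GRAY),(0,0),3).astype(float)
c0=proj("top",[.5256,-.180,.072]);print("c0",c0)
# darkest radius per direction around c0 = seal ring mid (28 mm radius)
for it in range(3):
    pts=[]
    for a in np.radians(np.arange(0,360,6)):
        rr=np.arange(12.5,19,.1);u=c0[0]+rr*np.cos(a);v=c0[1]+rr*np.sin(a)
        L=[g[int(round((y+.5)*K-.5)),int(round((x+.5)*K-.5))] for x,y in zip(u,v)];i=np.argmin(L);pts.append((u[i],v[i]))
    e=cv2.fitEllipseAMS(np.array(pts,np.float32));c0=np.array(e[0])
    res=np.hypot(*(np.array(pts)-c0).T);print(e,onplane("top",c0,.072),res.min(),res.max())
E
python3 m2.py
```

```text
disc (array([0.509 , 0.1683, 0.0569]), np.float64(0.0011424581839510994)) [0.5093 0.1667 0.058 ] [0.5084 0.1682 0.058 ]
corner az, r [-147.1189  -97.7537  -46.6261   12.2842] [0.025  0.0268 0.0255 0.0235]
c0 [422.304  285.8458]
((422.96759033203125, 285.6589660644531), (29.92820167541504, 33.35517120361328), 141.36941528320312) [ 0.5259 -0.1812  0.072 ] 14.40209795441902 18.491625803590136
((422.97900390625, 285.62518310546875), (29.878355026245117, 33.357967376708984), 140.6702117919922) [ 0.526  -0.1812  0.072 ] 14.392222282193838 18.535656496337722
((422.9752502441406, 285.6132507324219), (29.88439178466797, 33.322486877441406), 140.61647033691406) [ 0.526  -0.1812  0.072 ] 14.40498494197676 18.61018983078112
```

The canister is at (0.526, -0.181), and both views agree. The cap is at (0.509, 0.168) with a yaw of about -5°. I'm setting out now.

Call:
move_arm([
  [[1, 0.535, -0.617, 0, -1.2], [1, 0.535, -0.617, 0, -1.2], [1, 0.535, -0.617, 0, -1.2], [1, 0.535, -0.617, 0, -1.2], [1, 0.535, -0.617, 0, -1.2], [1, 0.535, -0.617, 0, -1.2], [1, 0.535, -0.617, 0, -1.2], [1, 0.535, -0.617, 0, -1.2], [1, 0.535, -0.617, 0, -1.2], [1, 0.535, -0.617, 0, -1.2]],
])

```text
time: 1.1
eef_pos: [0.3772, -0.1185, 0.2311]
eef_rot: [0.0, 0.736, 0.677, 0.0]
ft_force: [1.1, -0.7, 0.2]
grip_width: 0.999
finger_force: 0.0
```

Call:
move_arm([
  [[1, 0.298, 0.107, 0, 0], [1, 0.298, 0.107, 0, 0], [1, 0.298, 0.107, 0, 0], [1, 0.298, 0.107, 0, 0], [1, 0.298, 0.107, 0, 0], [1, 0.298, 0.107, 0, 0], [1, 0.298, 0.107, 0, 0], [1, 0.298, 0.107, 0.12, 0], [1, 0.298, 0.107, 0.12, 0], [1, 0.298, 0.107, 0.12, 0]],
])

```text
time: 2.1
eef_pos: [0.5059, 0.1665, 0.1049]
eef_rot: [-0.002, 0.736, 0.677, -0.004]
ft_force: [-0.4, -0.3, -0.8]
grip_width: 1.003
finger_force: 0.0
```

Run:
```python
from h import *
o=r.get_obs();print(o["eef_pos"],o["eef_rot"],o["joints"])
I=[]
for n in("side","top"):
    s=eyes.snapshot(n)[:,:,::-1];cv2.imwrite(f"pics/{n}1.png",s)
    u,v=proj(n,[.509,.168,.09]).astype(int);I.append(cv2.resize(s[v-50:v+50,u-50:u+50],(400,400),interpolation=cv2.INTER_CUBIC))
cv2.imwrite("pics/d1.png",np.hstack(I))
```

```text
[0.5059 0.1665 0.1049] [-0.002   0.7361  0.6769 -0.004 ] [ 0.2543 -0.0702  1.6167 -0.0003  1.6041  0.3381]
```

View pics/d1.png

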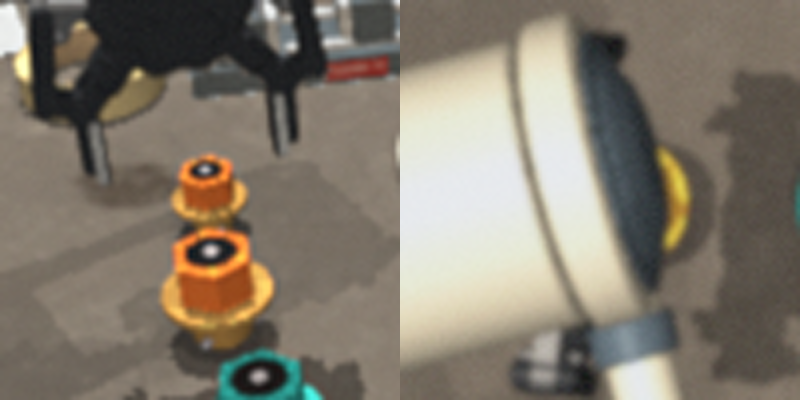

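The side crop shows the open fingers straddling the large cap on both sides in x, with tips near (102,182) and (283,152). In the top view the arm hides most of it. I'm descending in steps.

Call:
move_arm([
  [[1, 0, 0, 0, 0], [1, 0, 0, 0, 0], [1, 0, 0, 0.01, 0], [1, 0, 0, 0.02, 0], [1, 0, 0, 0.03, 0], [1, 0, 0, 0.04, 0], [1, 0, 0, 0.05, 0], [1, 0, 0, 0.05, 0], [1, 0, 0, 0.05, 0], [1, 0, 0, 0.05, 0]],
])

```text
time: 3.2
eef_pos: [0.509, 0.1676, 0.0618]
eef_rot: [0.0, 0.736, 0.677, 0.0]
ft_force: [-0.1, -0.3, 0.5]
grip_width: 1.001
finger_force: 0.0
```

Run:
```python
from h import *
o=r.get_obs();print(o["eef_pos"],o["eef_rot"],o["joints"],o["ft_force"])
s=eyes.snapshot("side")[:,:,::-1]
u,v=proj("side",[.509,.168,.06]).astype(int);print(u,v,proj("side",o["eef_pos"]+[0,0,.013]))
cv2.imwrite("pics/d2.png",cv2.resize(s[v-40:v+40,u-40:u+40],(480,480),interpolation=cv2.INTER_CUBIC))
```

```text
[0.509  0.1676 0.0618] [0.0002 0.7361 0.6768 0.0004] [ 0.2545 -0.0483  1.673   0.      1.516   0.3385] [-0.1368 -0.2639  0.4954]
251 224 [250.7529 219.3942]
```

View pics/d2.png

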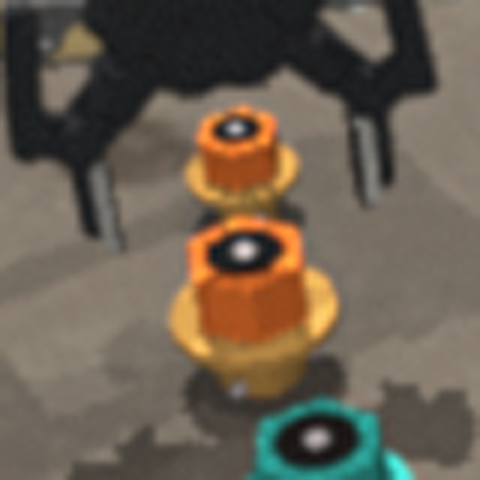

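The side crop shows the fingertips at (112,248) and (372,200), level on both sides of the head, with the cap centred between them. I'm going down and closing.

Call:
move_arm([
  [[1, 0, 0, 0.01, 0], [1, 0, 0, 0.02, 0], [1, 0, 0, 0.025, 0], [1, 0, 0, 0.025, 0], [0.3, 0, 0, 0.025, 0], [0.3, 0, 0, 0.025, 0], [0.3, 0, 0, 0.025, 0], [0.3, 0, 0, 0.025, 0], [0.3, 0, 0, 0.025, 0], [0.3, 0, 0, 0.025, 0]],
])

```text
time: 4.25
eef_pos: [0.509, 0.1676, 0.0371]
eef_rot: [0.0, 0.736, 0.677, 0.001]
ft_force: [-1.7, 0.2, 6.0]
grip_width: 0.455
finger_force: 60.7
```

Run:
```python
from h import *
o=r.get_obs();print(o["eef_pos"],o["eef_rot"],o["joints"],o["ft_force"],o["moment"],o["finger_force"])
```

```text
[0.509  0.1676 0.0371] [0.0003 0.7362 0.6768 0.0006] [ 0.2545 -0.0315  1.7015  0.0001  1.4703  0.3385] [-1.6531  0.2008  5.9544] [ 0.0252  0.2125 -0.0206] 60.683225565589964
```

Call:
move_arm([
  [[0.3, 0, 0, -0.02, 0], [0.3, 0, 0, -0.05, 0], [0.3, 0, 0, -0.09, 0], [0.3, 0, 0, -0.125, 0], [0.3, -0.04, 0.006, -0.125, 0.1], [0.3, -0.09, 0.012, -0.125, 0.2], [0.3, -0.138, 0.018, -0.125, 0.3], [0.3, -0.185, 0.025, -0.125, 0.4], [0.3, -0.23, 0.031, -0.125, 0.5], [0.3, -0.275, 0.037, -0.125, 0.5]],
])

```text
time: 5.25
eef_pos: [0.5218, -0.1115, 0.16]
eef_rot: [-0.001, 0.881, 0.472, -0.001]
ft_force: [1.1, 1.0, -3.5]
grip_width: 0.458
finger_force: 60.6
```

Run:
```python
from h import *
o=r.get_obs();print(o["eef_pos"],o["eef_rot"],o["joints"],o["ft_force"],o["moment"],o["finger_force"])
```

```text
[ 0.5218 -0.1115  0.16  ] [-0.0006  0.8814  0.4723 -0.0006] [-0.2743 -0.089   1.5367  0.      1.6955  0.3127] [ 1.0682  1.0047 -3.5121] [-0.0252 -0.0271  0.0309] 60.600170153193176
```

Call:
move_arm([
  [[0.3, -0.03, 0.021, 0, 0], [0.3, -0.058, 0.042, 0, 0], [0.3, -0.058, 0.042, 0, 0], [0.3, -0.058, 0.042, 0.01, 0], [0.3, -0.058, 0.042, 0.02, 0], [0.3, -0.058, 0.042, 0.03, 0], [0.3, -0.058, 0.042, 0.037, 0], [0.3, -0.058, 0.042, 0.037, 0], [0.3, -0.058, 0.042, 0.037, 0], [0.3, -0.058, 0.042, 0.037, 0]],
])

```text
time: 6.25
eef_pos: [0.5259, -0.1811, 0.125]
eef_rot: [0.0, 0.881, 0.474, 0.0]
ft_force: [0.4, -0.1, -2.4]
grip_width: 0.457
finger_force: 60.7
```

Run:
```python
from h import *
o=r.get_obs();print(o["eef_pos"],o["eef_rot"],o["joints"],o["ft_force"],o["moment"],o["finger_force"])
I=[]
for n in("side","top"):
    s=eyes.snapshot(n)[:,:,::-1];cv2.imwrite(f"pics/{n}2.png",s)
    u,v=proj(n,[.526,-.181,.09]).round().astype(int);print(n,u,v);I.append(cv2.resize(s[v-32:v+32,u-32:u+32],(400,400),interpolation=cv2.INTER_CUBIC))
cv2.imwrite("pics/d3.png",np.hstack(I))
```

```text
[ 0.5259 -0.1811  0.125 ] [0.0005 0.8806 0.4738 0.0004] [-0.3929 -0.0227  1.5349 -0.      1.6282  0.1907] [ 0.4208 -0.117  -2.3701] [-0.0235 -0.0443  0.0518] 60.72827354539186
side 312 330
top 425 286
```

View pics/d3.png

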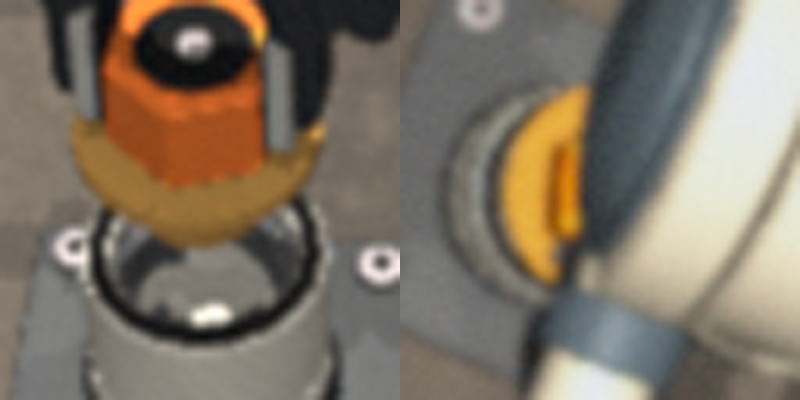

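Run:
```python
from h import *
f=lambda x,y:(x/6.25+280,y/6.25+298)
for z in(.144,.146,.148): print("disc",onplane("side",f(193,45),z))
b=onplane("side",f(203,246),.114);print("flange front pt",b)
print("proj disc expected",proj("side",[.5259,-.1811,.146]),"got",f(193,45))
# expected outline of flange underside (z .114) and rim outer (z .07), from side
a=np.radians(np.arange(0,360,3))
for z,rad,c in((.1145,.031,(.5259,-.1811)),(.0725,.0305,(.526,-.1812)),(.07,.032,(.526,-.1812))):
    q=np.array([proj("side",[c[0]+rad*np.cos(t),c[1]+rad*np.sin(t),z]) for t in a])
    q=(q-[280,298])*6.25;print(z,"u range",q[:,0].min(),q[:,0].max(),"v",q[:,1].min(),q[:,1].max())
# same for top: left edge flange 
for z,rad,c in((.120,.031,(.5259,-.1811)),(.07,.032,(.526,-.1812))):
    q=np.array([proj("top",[c[0]+rad*np.cos(t),c[1]+rad*np.sin(t),z]) for t in a])
    q=(q-[393,254])*6.25+[400,0];print("top",z,"u range",q[:,0].min(),q[:,0].max(),"v",q[:,1].min(),q[:,1].max())
```

```text
disc [ 0.5276 -0.1793  0.144 ]
disc [ 0.5271 -0.1811  0.146 ]
disc [ 0.5265 -0.1829  0.148 ]
flange front pt [ 0.5167 -0.2138  0.114 ]
proj disc expected [310.1272 305.4274] got (310.88, 305.2)
0.1145 u range 66.96617117172359 319.92065510575713 v 41.4407345583637 235.24732398636203
0.0725 u range 80.63982235519163 320.180774861932 v 152.94263687904072 343.98529171774294
0.07 u range 75.39021418678402 326.1622986226669 v 154.85062738462324 355.3142794267185
top 0.12 u range 505.02128051568747 730.8766660161684 v 83.36249809337168 310.07836315205213
top 0.07 u range 474.94567007723344 697.1344642192545 v 86.41350722191916 309.44681523858117
```

The crop shows the flange and the rim lining up within about 1 px (~1 mm). I'm lowering with the force in view.

Call:
move_arm([
  [[0.3, 0, 0, 0.005, 0], [0.3, 0, 0, 0.01, 0], [0.3, 0, 0, 0.014, 0], [0.3, 0, 0, 0.017, 0], [0.3, 0, 0, 0.019, 0], [0.3, 0, 0, 0.021, 0], [0.3, 0, 0, 0.022, 0], [0.3, 0, 0, 0.023, 0], [0.3, 0, 0, 0.024, 0], [0.3, 0, 0, 0.025, 0]],
])

```text
time: 7.35
eef_pos: [0.5256, -0.1813, 0.0993]
eef_rot: [0.0, 0.881, 0.474, 0.0]
ft_force: [-0.3, -0.1, -2.8]
grip_width: 0.457
finger_force: 60.8
```

```bash
cat > o.py <<'E'
from h import *
o=r.get_obs();print(o["eef_pos"],o["joints"][5],o["ft_force"],o["moment"],o["finger_force"])
E
python3 o.py
```

```text
[ 0.5256 -0.1813  0.0993] 0.1907768300481991 [-0.282  -0.0873 -2.7577] [-0.0038  0.0024 -0.0253] 60.77682112343609
```

The force is still free at TCP z 0.0993, below the height where the pins would meet the rim, so they're inside the bore. I'm continuing down.

Call:
move_arm([
  [[0.3, 0, 0, 0.0005, 0], [0.3, 0, 0, 0.001, 0], [0.3, 0, 0, 0.0015, 0], [0.3, 0, 0, 0.002, 0], [0.3, 0, 0, 0.0025, 0], [0.3, 0, 0, 0.003, 0], [0.3, 0, 0, 0.0035, 0], [0.3, 0, 0, 0.004, 0], [0.3, 0, 0, 0.0045, 0], [0.3, 0, 0, 0.0045, 0]],
])

```text
time: 8.35
eef_pos: [0.5259, -0.1811, 0.0949]
eef_rot: [0.0, 0.881, 0.474, 0.0]
ft_force: [2.4, 1.1, 0.2]
grip_width: 0.457
finger_force: 61.4
```

```bash
python3 o.py
```

```text
[ 0.5259 -0.1811  0.0949] 0.19073619953303997 [2.4253 1.0573 0.169 ] [ 0.2697 -0.5654 -0.0648] 61.44272235687822
```

Call:
move_arm([
  [[0.3, 0, 0, 0.0003, 0], [0.3, 0, 0, 0.0006, 0], [0.3, 0, 0, 0.0009, 0], [0.3, 0, 0, 0.001, 0], [0.3, 0, 0, 0.001, 0], [0.3, 0, 0, 0.001, 0], [0.3, 0, 0, 0.001, 0], [0.3, 0, 0, 0.001, 0], [0.3, 0, 0, 0.001, 0], [0.3, 0, 0, 0.001, 0]],
])

```text
time: 9.35
eef_pos: [0.5257, -0.1813, 0.0939]
eef_rot: [0.0, 0.881, 0.474, 0.0]
ft_force: [4.5, 1.3, 1.2]
grip_width: 0.461
finger_force: 61.6
```

```bash
python3 o.py
```

```text
[ 0.5257 -0.1813  0.0939] 0.19075652201308566 [4.529  1.3093 1.1563] [ 0.2447 -0.9532 -0.1513] 61.647001365199685
```

Call:
move_arm([
  [[0.3, 0.0002, 0.0002, 0, 0], [0.3, 0.0004, 0.0004, 0, 0], [0.3, 0.0006, 0.0006, 0, 0], [0.3, 0.0006, 0.0006, 0, 0], [0.3, 0.0006, 0.0006, 0, 0], [0.3, 0.0006, 0.0006, 0, 0], [0.3, 0.0006, 0.0006, 0, 0], [0.3, 0.0006, 0.0006, 0, 0], [0.3, 0.0006, 0.0006, 0, 0], [0.3, 0.0006, 0.0006, 0, 0]],
])

```text
time: 10.35
eef_pos: [0.5261, -0.181, 0.0935]
eef_rot: [-0.0, 0.881, 0.474, -0.0]
ft_force: [1.3, 0.1, -0.4]
grip_width: 0.456
finger_force: 61.4
```

```bash
python3 o.py
```

```text
[ 0.5261 -0.181   0.0935] 0.19155953506293588 [ 1.3276  0.0614 -0.4468] [ 0.1266 -0.2638 -0.105 ] 61.361219845712185
```

Call:
move_arm([
  [[0.3, 0.0001, 0.0002, 0.0003, 0], [0.3, 0.0002, 0.0003, 0.0006, 0], [0.3, 0.0002, 0.0003, 0.0009, 0], [0.3, 0.0002, 0.0003, 0.0012, 0], [0.3, 0.0002, 0.0003, 0.0015, 0], [0.3, 0.0002, 0.0003, 0.0015, 0], [0.3, 0.0002, 0.0003, 0.0015, 0], [0.3, 0.0002, 0.0003, 0.0015, 0], [0.3, 0.0002, 0.0003, 0.0015, 0], [0.3, 0.0002, 0.0003, 0.0015, 0]],
])

```text
time: 11.35
eef_pos: [0.5265, -0.1809, 0.0921]
eef_rot: [-0.0, 0.881, 0.474, -0.0]
ft_force: [-2.7, 1.8, -0.9]
grip_width: 0.457
finger_force: 61.4
```

```bash
python3 o.py
```

```text
[ 0.5265 -0.1809  0.0921] 0.1918475847878421 [-2.7091  1.8066 -0.9389] [ 0.4748  0.4004 -0.0693] 61.40958186239004
```

The cap has gone lower than the thread tops with almost no support, so this angle may already be over the thread entry. I'll raise it clear, turn 40° clockwise in the air and set it on the tops, so the drop is felt when turning backwards as asked.

Call:
move_arm([
  [[0.3, 0, -0.0003, -0.003, 0], [0.3, 0, -0.0003, -0.006, 0], [0.3, 0, -0.0003, -0.009, 0], [0.3, 0, -0.0003, -0.009, 0], [0.3, 0, -0.0003, -0.009, 0.14], [0.3, 0, -0.0003, -0.009, 0.28], [0.3, 0, -0.0003, -0.009, 0.42], [0.3, 0, -0.0003, -0.009, 0.56], [0.3, 0, -0.0003, -0.009, 0.7], [0.3, 0, -0.0003, -0.009, 0.7]],
])

```text
time: 12.35
eef_pos: [0.5266, -0.1811, 0.1015]
eef_rot: [0.0, 0.99, 0.142, 0.0]
ft_force: [-0.5, -0.3, -2.9]
grip_width: 0.456
finger_force: 60.8
```

```bash
python3 o.py
```

```text
[ 0.5266 -0.1811  0.1015] 0.8931243231123589 [-0.5077 -0.2759 -2.8968] [-0.0087  0.068  -0.0324] 60.75611655134708
```

Call:
move_arm([
  [[0.3, 0, 0, 0.001, 0], [0.3, 0, 0, 0.002, 0], [0.3, 0, 0, 0.003, 0], [0.3, 0, 0, 0.004, 0], [0.3, 0, 0, 0.005, 0], [0.3, 0, 0, 0.0055, 0], [0.3, 0, 0, 0.006, 0], [0.3, 0, 0, 0.0065, 0], [0.3, 0, 0, 0.007, 0], [0.3, 0, 0, 0.007, 0]],
])

```text
time: 13.35
eef_pos: [0.5265, -0.1806, 0.0951]
eef_rot: [-0.0, 0.99, 0.143, 0.0]
ft_force: [-3.2, 3.6, 2.9]
grip_width: 0.459
finger_force: 61.6
```

```bash
python3 o.py
```

```text
[ 0.5265 -0.1806  0.0951] 0.8918696399111861 [-3.2498  3.5912  2.8979] [0.5549 0.7329 0.0197] 61.56615180429071
```

It now meets the tops at z 0.0951, exactly as predicted. I'm centring it slightly and turning backwards gently with light pressure.

Call:
move_arm([
  [[0.3, -0.0001, -0.0003, 0, 0], [0.3, -0.0002, -0.0005, 0, -0.04], [0.3, -0.0002, -0.0005, 0.0002, -0.09], [0.3, -0.0002, -0.0005, 0.0003, -0.14], [0.3, -0.0002, -0.0005, 0.0003, -0.19], [0.3, -0.0002, -0.0005, 0.0003, -0.24], [0.3, -0.0002, -0.0005, 0.0003, -0.29], [0.3, -0.0002, -0.0005, 0.0003, -0.34], [0.3, -0.0002, -0.0005, 0.0003, -0.39], [0.3, -0.0002, -0.0005, 0.0003, -0.39]],
])

```text
time: 14.35
eef_pos: [0.5264, -0.1809, 0.0937]
eef_rot: [0.0, 0.943, 0.332, 0.0]
ft_force: [-0.6, -0.2, -1.6]
grip_width: 0.459
finger_force: 60.9
```

```bash
python3 o.py
```

```text
[ 0.5264 -0.1809  0.0937] 0.5019436545947252 [-0.6241 -0.2067 -1.6039] [-0.03    0.0761 -0.0046] 60.89588703587651
```

The support has gone (fz back to the cap's own weight), so the pins have run off the tops. I'm lowering into the entry.

Call:
move_arm([
  [[0.3, 0, 0, 0.0005, 0], [0.3, 0, 0, 0.001, 0], [0.3, 0, 0, 0.0015, 0], [0.3, 0, 0, 0.002, 0], [0.3, 0, 0, 0.0025, 0], [0.3, 0, 0, 0.003, 0], [0.3, 0, 0, 0.003, 0], [0.3, 0, 0, 0.003, 0], [0.3, 0, 0, 0.003, 0], [0.3, 0, 0, 0.003, 0]],
])

```text
time: 15.35
eef_pos: [0.5261, -0.1804, 0.091]
eef_rot: [-0.0, 0.943, 0.332, -0.0]
ft_force: [-2.7, 1.2, 0.2]
grip_width: 0.456
finger_force: 60.8
```

```bash
python3 o.py
```

```text
[ 0.5261 -0.1804  0.091 ] 0.5023923766860906 [-2.6761  1.2309  0.2279] [0.2737 0.5274 0.1101] 60.804893667809665
```

Call:
move_arm([
  [[0.3, 0, -0.0003, 0, -0.03], [0.3, 0, -0.0003, 0, -0.06], [0.3, 0, -0.0003, 0, -0.1], [0.3, 0, -0.0003, 0, -0.14], [0.3, 0, -0.0003, 0.0005, -0.15], [0.3, 0, -0.0003, 0.001, -0.15], [0.3, 0, -0.0003, 0.0015, -0.15], [0.3, 0, -0.0003, 0.002, -0.15], [0.3, 0, -0.0003, 0.002, -0.15], [0.3, 0, -0.0003, 0.002, -0.15]],
])

```text
time: 16.35
eef_pos: [0.526, -0.1802, 0.089]
eef_rot: [0.0, 0.916, 0.402, 0.0]
ft_force: [0.2, 0.1, -2.5]
grip_width: 0.459
finger_force: 60.8
```

```bash
python3 o.py
```

```text
[ 0.526  -0.1802  0.089 ] 0.35278456539049075 [ 0.1573  0.0598 -2.5174] [ 0.0169 -0.0294  0.0302] 60.797556387260556
```

Call:
move_arm([
  [[0.3, 0, 0, 0.0005, 0], [0.3, 0, 0, 0.001, 0], [0.3, 0, 0, 0.0015, 0], [0.3, 0, 0, 0.002, 0], [0.3, 0, 0, 0.0025, 0], [0.3, 0, 0, 0.003, 0], [0.3, 0, 0, 0.0035, 0], [0.3, 0, 0, 0.004, 0], [0.3, 0, 0, 0.004, 0], [0.3, 0, 0, 0.004, 0]],
])

```text
time: 17.35
eef_pos: [0.526, -0.1802, 0.0854]
eef_rot: [0.0, 0.916, 0.402, 0.0]
ft_force: [-1.7, -0.2, 0.3]
grip_width: 0.456
finger_force: 61.1
```

```bash
python3 o.py
```

```text
[ 0.526  -0.1802  0.0854] 0.3526890497540596 [-1.7319 -0.1844  0.3083] [0.0815 0.2137 0.0283] 61.091962521895766
```

It's seated at z 0.0854, which matches a flange height of 4.4 mm. Now I'll screw clockwise gently, watching fz and the moment.

Call:
move_arm([
  [[0.3, 0, 0, 0, 0.04], [0.3, 0, 0, 0, 0.08], [0.3, 0, 0, 0, 0.12], [0.3, 0, 0, 0, 0.16], [0.3, 0, 0, 0, 0.2], [0.3, 0, 0, 0, 0.24], [0.3, 0, 0, 0, 0.28], [0.3, 0, 0, 0, 0.3], [0.3, 0, 0, 0, 0.3], [0.3, 0, 0, 0, 0.3]],
])

```text
time: 18.35
eef_pos: [0.5264, -0.1801, 0.0854]
eef_rot: [0.0, 0.965, 0.261, 0.001]
ft_force: [0.4, 1.6, 0.3]
grip_width: 0.46
finger_force: 61.0
```

```bash
python3 o.py
```

```text
[ 0.5264 -0.1801  0.0854] 0.6519162590030313 [0.4035 1.563  0.2764] [ 0.2561 -0.331   0.0495] 60.95509819686413
```

Call:
move_arm([
  [[0.3, 0, 0, 0, 0.03], [0.3, 0, 0, 0, 0.06], [0.3, 0, 0, 0, 0.09], [0.3, 0, 0, 0, 0.12], [0.3, 0, 0, 0, 0.15], [0.3, 0, 0, 0, 0.18], [0.3, 0, 0, 0, 0.2], [0.3, 0, 0, 0, 0.2], [0.3, 0, 0, 0, 0.2], [0.3, 0, 0, 0, 0.2]],
])

```text
time: 19.35
eef_pos: [0.5258, -0.1803, 0.0848]
eef_rot: [-0.0, 0.987, 0.163, -0.0]
ft_force: [0.2, -0.2, -1.9]
grip_width: 0.457
finger_force: 60.9
```

```bash
python3 o.py
```

```text
[ 0.5258 -0.1803  0.0848] 0.8524274200757512 [ 0.1567 -0.235  -1.8568] [-0.0814 -0.0472 -0.0039] 60.90349660255015
```

Call:
move_arm([
  [[0.3, 0, 0, 0.0002, 0.03], [0.3, 0, 0, 0.0004, 0.07], [0.3, 0, 0, 0.0005, 0.1], [0.3, 0, 0, 0.0007, 0.14], [0.3, 0, 0, 0.0008, 0.18], [0.3, 0, 0, 0.001, 0.22], [0.3, 0, 0, 0.0011, 0.26], [0.3, 0, 0, 0.0012, 0.3], [0.3, 0, 0, 0.0012, 0.3], [0.3, 0, 0, 0.0012, 0.3]],
])

```text
time: 20.35
eef_pos: [0.5259, -0.18, 0.0837]
eef_rot: [-0.0, 1.0, 0.014, -0.0]
ft_force: [0.7, 1.6, -0.3]
grip_width: 0.46
finger_force: 60.9
```

```bash
python3 o.py
```

```text
[ 0.5259 -0.18    0.0837] 1.1515228244782725 [ 0.7389  1.64   -0.3343] [ 0.2414 -0.0606  0.0065] 60.89082143269479
```

Call:
move_arm([
  [[0.3, 0, 0, 0.0002, 0.03], [0.3, 0, 0, 0.0003, 0.07], [0.3, 0, 0, 0.0004, 0.1], [0.3, 0, 0, 0.0006, 0.14], [0.3, 0, 0, 0.0007, 0.18], [0.3, 0, 0, 0.0009, 0.22], [0.3, 0, 0, 0.0011, 0.26], [0.3, 0, 0, 0.0012, 0.3], [0.3, 0, 0, 0.0012, 0.3], [0.3, 0, 0, 0.0012, 0.3]],
])

```text
time: 21.35
eef_pos: [0.5259, -0.1794, 0.0829]
eef_rot: [-0.001, 0.991, -0.135, -0.0]
ft_force: [-1.3, 5.3, 1.7]
grip_width: 0.458
finger_force: 61.2
```

```bash
python3 o.py
```

```text
[ 0.5259 -0.1794  0.0829] 1.451283229638965 [-1.3364  5.261   1.6661] [0.9072 0.1759 0.0875] 61.22989316470921
```

Call:
move_arm([
  [[0.3, -0.0001, -0.0002, 0.0002, 0.03], [0.3, -0.0002, -0.0004, 0.0003, 0.06], [0.3, -0.0002, -0.0005, 0.0004, 0.09], [0.3, -0.0002, -0.0005, 0.0005, 0.12], [0.3, -0.0002, -0.0005, 0.0006, 0.15], [0.3, -0.0002, -0.0005, 0.0007, 0.18], [0.3, -0.0002, -0.0005, 0.0009, 0.22], [0.3, -0.0002, -0.0005, 0.001, 0.25], [0.3, -0.0002, -0.0005, 0.001, 0.25], [0.3, -0.0002, -0.0005, 0.001, 0.25]],
])

```text
time: 22.35
eef_pos: [0.5261, -0.179, 0.0821]
eef_rot: [-0.001, 0.966, -0.258, 0.0]
ft_force: [-0.3, 5.0, 2.4]
grip_width: 0.457
finger_force: 61.0
```

```bash
python3 o.py
```

```text
[ 0.5261 -0.179   0.0821] 1.7021960924324862 [-0.3291  4.9513  2.41  ] [0.727  0.0852 0.0627] 60.965127032250166
```

Call:
move_arm([
  [[0.3, -0.0002, -0.0003, 0.0001, 0.02], [0.3, -0.0003, -0.0005, 0.0002, 0.04], [0.3, -0.0003, -0.0005, 0.0003, 0.06], [0.3, -0.0003, -0.0005, 0.0004, 0.08], [0.3, -0.0003, -0.0005, 0.0005, 0.1], [0.3, -0.0003, -0.0005, 0.0005, 0.12], [0.3, -0.0003, -0.0005, 0.0005, 0.12], [0.3, -0.0003, -0.0005, 0.0005, 0.12], [0.3, -0.0003, -0.0005, 0.0005, 0.12], [0.3, -0.0003, -0.0005, 0.0005, 0.12]],
])

```text
time: 23.35
eef_pos: [0.5261, -0.1788, 0.0816]
eef_rot: [-0.0, 0.949, -0.316, 0.0]
ft_force: [-0.6, 6.0, 4.3]
grip_width: 0.455
finger_force: 61.0
```

```bash
python3 o.py
```

```text
[ 0.5261 -0.1788  0.0816] 1.825076543510227 [-0.573   5.9798  4.3489] [0.8301 0.1023 0.1586] 60.95931531395763
```

Call:
move_arm([
  [[0.3, 0, 0, 0, 0.01], [0.3, 0, 0, 0.0001, 0.02], [0.3, 0, 0, 0.0001, 0.03], [0.3, 0, 0, 0.0001, 0.04], [0.3, 0, 0, 0.0001, 0.05], [0.3, 0, 0, 0.0001, 0.05], [0.3, 0, 0, 0.0001, 0.05], [0.3, 0, 0, 0.0001, 0.05], [0.3, 0, 0, 0.0001, 0.05], [0.3, 0, 0, 0.0001, 0.05]],
])

```text
time: 24.35
eef_pos: [0.5262, -0.1786, 0.0816]
eef_rot: [-0.0, 0.941, -0.34, 0.0]
ft_force: [-0.3, 6.1, 5.6]
grip_width: 0.456
finger_force: 59.9
```

```bash
python3 o.py; python3 o.py
```

```text
[ 0.5262 -0.1786  0.0816] 1.874601000613004 [-0.311   6.0854  5.5609] [0.8764 0.0868 0.3821] 59.85387335764244
[ 0.5262 -0.1786  0.0816] 1.874601000613004 [-0.311   6.0854  5.5609] [0.8764 0.0868 0.3821] 59.85387335764244
```

At 1.87 rad the moment stepped up by 0.22 N m within 3°. The cap has turned 87° since the drop and z is at the home height, so this is the hard stop. I'm letting go and retreating.

Call:
move_arm([
  [[1, 0, 0, 0, 0], [1, 0, 0, 0, 0], [1, 0, 0, 0, 0], [1, 0, 0, 0, 0], [1, 0, 0, 0, 0], [1, 0, 0, 0, 0], [1, 0, 0, 0, 0], [1, 0, 0, -0.01, 0], [1, 0, 0, -0.03, 0], [1, 0, 0, -0.06, 0]],
])

```text
time: 25.35
eef_pos: [0.525, -0.1788, 0.1404]
eef_rot: [-0.0, 0.941, -0.34, -0.002]
ft_force: [2.0, -0.3, -0.3]
grip_width: 1.001
finger_force: 0.0
```

Call:
move_arm([
  [[1, 0, 0, -0.03, 0], [1, 0, 0, -0.06, 0], [1, 0, 0, -0.1, 0], [1, 0, 0, -0.13, 0], [1, 0, 0, -0.13, 0], [1, 0, 0, -0.13, 0], [1, 0, 0, -0.13, 0], [1, 0, 0, -0.13, 0], [1, 0, 0, -0.13, 0], [1, 0, 0, -0.13, 0]],
])

```text
time: 26.35
eef_pos: [0.5257, -0.179, 0.2701]
eef_rot: [-0.0, 0.941, -0.34, -0.001]
ft_force: [-0.5, 0.0, -0.1]
grip_width: 1.002
finger_force: 0.0
```

```bash
python3 o.py
python3 - <<'E'
from h import *
s=eyes.snapshot("side")[:,:,::-1]
u,v=proj("side",[.526,-.181,.08]).round().astype(int);print(u,v)
cv2.imwrite("pics/e1.png",cv2.resize(s[v-40:v+40,u-40:u+40],(560,560),interpolation=cv2.INTER_CUBIC))
a=np.radians(np.arange(0,360,3));q=np.array([proj("side",[.526+.031*np.cos(t),-.1812+.031*np.sin(t),.0763]) for t in a])
q=(q-[u-40,v-40])*7;print("flange top expected",q.min(0),q.max(0))
print("disc expected at z .1023",(proj("side",[.526,-.1812,.1023])-[u-40,v-40])*7)
E
```

```text
[ 0.5257 -0.179   0.2701] 1.8744734470402518 [-0.5367  0.0242 -0.059 ] [ 0.0393  0.0197 -0.0122] 0.0
312 334
flange top expected [143.019  186.8924] [416.6367 404.3686]
disc expected at z .1023 [275.4286 216.0613]
```

View pics/e1.png

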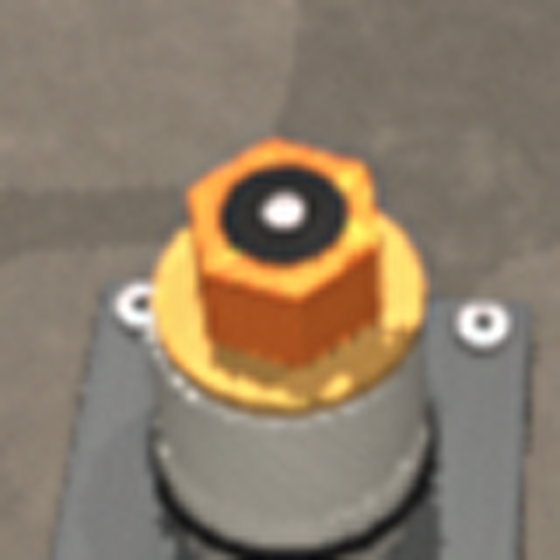

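The picture shows the flange lying level and flush on the rim, with its front edge at about y=405 (expected 404). The disc is at (284,213), where a home cap should put it, and the gripper is clear. I'm handing in.

```bash
python3 -c "
from bench import workorder
print(workorder.sign_off())"
```

```text
the job is handed in; nothing more can be done
None
```

The cap is on the canister, screwed clockwise to its hard stop with the flange flush on the rim, and the gripper has let go and backed off; the job was handed in about 26 s into the 69 s limit.

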